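# Lay the spoon in its rest and put the lid on the stewpan

### The arm

A 7-joint arm with a two-finger parallel gripper is mounted at the origin on a cart in front of the work surface, level with it; the furniture and walls round the work are solid. World frame = base frame: x ahead of the robot, y to its left, z up, the work surface at z = 0. Lengths are in m, angles in rad, forces in N, time in s.
With the tool pointing down it reaches from about 0.425 to 0.925 m from the base axis. Payload 6.8 kg.
Tool frame: the origin (TCP) lies between the finger pads; the fingertips stand r.tips_ahead ahead of it and the grasp point (between the pads) lies 5 mm behind it (r.tips_ahead is the distance from the TCP to the fingertips, in m); z points along the fingers, y is the line along which they close (so a half turn about z gives the same grasp; the last joint's range is limited). The gripper opens to 85 mm and grips with 20 to 120 N. Pads are 22 mm wide; open, the fingers measure 114 mm over their backs; the gripper's body (76 mm by 85 mm) begins 54 mm behind the grasp point. The pads swing forward as they close: fully open they stand 13 mm farther back than shut.
Start: joints at [-1.273, 0.477, 0.022, 1.555, -0.011, 1.109, -0.083], TCP at [0.266, 0.62, 0.245] pointing down, gripper open.
Joint ranges: [-2.96, 2.96], [-0.34, 2.1], [-1.41, 1.46], [0.24, 2.44], [-1.37, 4.51], [0.17, 1.92], [-2.96, 2.96]. Speed limits (rad/s): [2.39, 2.39, 3.14, 3.14, 3.14, 3.14, 3.14].

### API

Orientations are given as a rotation vector (axis times angle).
In Python, from bench import r gives the robot as it stands.
- The arm moves only by the tool move_arm, never from a script. Its argument "rows" is one flat list of numbers, 4 for each row, row after row: the shift along the tool's x, y, z in cm, then the turn about the tool's z in degrees. In form: [tx, ty, tz, twist, tx, ty, tz, twist, ...]. A call has 1 to 10 rows; each row is the pose to reach, as a shift and turn from the pose commanded when the call began, along the tool's axes at that moment; what a row does not reach only later rows make up. A row lasts 1/8 s, in which the tool goes at most 62.5 mm and 10.7 degrees, less where a joint would pass 70% of its speed; a pose out of reach is approached as far as the arm can. A call with a gripper value outside its range is refused whole. "fingers" is the opening, from 0 (shut) to 1 (fully open), set as the call begins (left out, the last holds). The fingers move at their own pace and stop on an object; "newtons" is the grip in N (left out, the last holds). Time passes only in rows, so rows that repeat a pose let the fingers close. It gives the time, the measured TCP pose, the force, the opening and the grip force at its end, in the units of the state.
- r.get_obs(): the state, without advancing time (a new reading comes with each control period).
- r.grab_frame(name): name is "scene" or "side" or "wrist"; returns the picture (420x560x3 uint8, blue, green, red); there is no depth.
- r.camera_params(name): a dict with "fx", "fy", "cx", "cy" (pixels), "world_from_camera" (4x4, takes a point from camera to world coordinates). Camera axes: x right, y down, z forward; pixel columns grow to the right and rows downward; lengths in m; the calibration is good to about 2 mm. A picture is of the moment at which its call begins: read the wrist's pose just before it. camera_params takes no time and is no camera call; for the wrist camera it gives the pose at the moment of the call.
- r.hand_in(): hands the job in; it is judged then, once.
The state is a dict: "clock": time; "joints": joint angles; "qvel": joint speeds; "tau": joint torques, N m; "tcp_pos": TCP position; "orientation": TCP orientation; "contact_force": force on the tool from outside, world axes, zero at the start; "moment": the same for the moment, N m; "grip_width": finger opening in m; "gripper_force": force on a finger pad.
Only numpy, scipy, OpenCV 4.12 (cv2) and the standard library are available. Lean on these libraries where they do the work, as an engineer would, in place of code of your own. Each camera call takes 0.05 s, during which the arm holds its last target. There are 200 camera calls.

### The job

Put the lid on the stewpan so that it sits down properly all round. The wooden spoon lying across the rim is in the way: lay it in the blue spoon rest, bowl in the round dish and handle lying in the trough through the gap. Set the lid down gently, don't shove the pan off its spot, and don't disturb the pepper mill, salt shaker, tin and timer standing around.

Things in the scene. Friction and masses are not known exactly. Their poses are not given: they have to be found in the camera images.
- pan: Stainless stewpan standing on the hob, tomatoes in it (75 mm high at most). Origin: centre of its underside, z up. 196 mm outside, 190 mm inside at the rim, rim 110 mm above the origin. Two loop handles stick out along its own +x and -x to 136 mm from the axis, 78 to 93 mm high. Loose, about 1.2 kg in all.
- pan_rim (a point): Centre of the pan's mouth, level with the top of the rim.
- lid: Stainless lid, lying right way up on the hob. Origin: centre of its underside, z up. A plug 182 mm across (166 mm at its foot) and 8 mm deep goes inside the pan's rim; the 204 mm flange then rests on it, so the seated origin is on the pan's axis, 102 mm above the pan's origin. Dome to 26 mm; black knob 36 mm across, 40 to 65 mm above the origin, on a 20 mm neck. About 0.3 kg.
- lid_knob (a point): Centre of the lid's knob, where to grip it: 52 mm above the lid's origin.
- wooden_spoon: Wooden spoon, 297 mm long along its own x, 16 mm thick; it starts lying level across the pan's rim, right way up. Origin: middle of its length and width, at its underside, z up. The bowl, 50 mm wide, is at the +x end, the slim handle runs to the -x end. It may be gripped across its middle. About 45 g.
- spoon_bowl (a point): Middle of the spoon's bowl: 118 mm from the spoon's origin along its +x, 8 mm above its underside.
- spoon_rest: Blue stoneware spoon rest on the hob, ladle-shaped. Origin: centre of the round dish's underside, z up. Dish floor 5 mm high, 112 mm across inside; rim 126 mm across outside, 17 mm high, with a 42 mm gap at its own -x side. From the gap a trough, 42 mm wide, same floor height, runs to 113 mm from the origin along -x; the spoon handle lies along it and overhangs its end. Loose, 0.4 kg.
- rest_dish (a point): Centre of the dish's floor, 5 mm above the rest's origin.
- pepper_mill: Dark wooden pepper mill, 58 mm in diameter, 160 mm tall, a bystander. Origin: centre of its underside.
- salt_shaker: Clear salt shaker with a grey top, 44 mm in diameter, 90 mm tall, a bystander. Origin: centre of its underside.
- tomato_tin: Short food tin with a white and blue-green label, 76 mm in diameter, 58 mm tall, a bystander. Origin: centre of its underside.
- kitchen_timer: White and steel round kitchen timer, 72 mm in diameter, 49 mm tall, a bystander. Origin: centre of its underside.
Things that resemble listed ones, but are neither listed nor needed, are in the scene too. There is more than one size of the lid; the one meant has the size given above.

How it is judged:
On the way:
1. the spoon lies in the spoon rest (x of spoon_bowl in the frame of spoon_rest between -0.028 and 0.028 m and y of spoon_bowl in the frame of spoon_rest between -0.028 and 0.028 m and z of spoon_bowl in the frame of spoon_rest below 0.024 m and x of wooden_spoon in the frame of spoon_rest below -0.06 m and z of wooden_spoon in the frame of spoon_rest below 0.0135 m and angle between the x axis of wooden_spoon and the x axis of spoon_rest, either way round below 0.4 rad and linear speed of wooden_spoon below 0.03 m/s), for 0.2 s.
At the end, for the whole second after the job is handed in: Spoon at rest in its rest: bowl within 28 mm of the dish centre each way, handle out of the gap (within 0.4 rad), spoon flat (middle under 13.5 mm above the rest's base). Lid at rest, seated: axes within 8 mm and 0.05 rad, 98 to 107 mm above the pan's base. Pan upright, moved under 50 mm (all of step 1 and horizontal distance between lid and pan below 0.008 m and z of lid in the frame of pan between 0.098 and 0.107 m and angle between the z axis of lid and the z axis of pan, either way round below 0.05 rad and linear speed of lid below 0.03 m/s and angle between pan's own z axis and vertical below 0.05 rad and distance of pan from where it was at the start of the episode below 0.05 m); the robot touches nothing.
It fails at once if the lid is let fall instead of set down (over 0.45 m/s with no finger on it, a fall of about 10 mm) (linear speed of lid above 0.45 m/s and contact force between the fingers and lid below 0.5 N).
It fails at once if the lid is slammed or pressed on the pan (more than 60 N between them) (contact force between lid and pan above 60 N).
It fails at once if the pan is pushed more than 60 mm or tipped (distance of pan from where it was at the start of the episode above 0.06 m or angle between pan's own z axis and vertical above 0.3 rad).
It fails at once if a bystander is pushed more than 40 mm or knocked over (distance of any of pepper_mill, salt_shaker, tomato_tin, kitchen_timer from where it was at the start of the episode above 0.04 m or angle between any of pepper_mill, salt_shaker, tomato_tin, kitchen_timer's own z axis and vertical above 0.5 rad).
It also fails if it takes over 64 s, if anything falls off the work surface, if the arm or the gripper's body presses on something with over 40 N, if the wrist force passes 120 N, or if a joint passes its speed limit or range.

## Working session

There is one attempt and no reset: what is moved stays moved. The work goes in short steps, Python scripts to look and compute and a tool call to move; the robot and the scene stay as the last step left them, time stands still between calls to the robot, and variables do not carry over. Pictures are saved under pics/ and viewed, at most 13 in all, crops included, and the job is handed in when it is done.

Besides the shell and the picture viewer there is one more tool, called after "Emit:" in YAML: its name, and indented under it one key for each argument. move_arm: Moves the arm, as the interface text tells. Its arguments: {"type":"object","properties":{"rows":{"type":"array"},"fingers":{"type":"number"},"newtons":{"type":"number"}},"required":["rows"]}

```bash
ls; mkdir -p pics; cat > h.py <<'E'
import numpy as np, cv2
from bench import r
def grab(n,f):
    P=r.camera_params(n); im=r.grab_frame(n); cv2.imwrite('pics/'+f,im); return im,P
def ray(P,u,v):
    M=np.array(P["world_from_camera"]); d=M[:3,:3]@np.array([(u-P["cx"])/P["fx"],(v-P["cy"])/P["fy"],1]); return M[:3,3],d
def plane(P,u,v,z):
    o,d=ray(P,u,v); return o+d*(z-o[2])/d[2]
def proj(P,p):
    M=np.array(P["world_from_camera"]); c=M[:3,:3].T@(np.array(p)-M[:3,3]); return P["fx"]*c[0]/c[2]+P["cx"],P["fy"]*c[1]/c[2]+P["cy"]
E
python3 - <<'E'
from h import *
o=r.get_obs(); print(o['tcp_pos'],o['orientation'],r.tips_ahead,o['clock'],o['grip_width'])
a,P=grab('scene','a.png'); b,Q=grab('side','b.png'); c,W=grab('wrist','c.png')
for X in(P,Q,W):print(np.round(X['world_from_camera'],3).tolist(),X['fx'])
E
```

```text
pics
[0.26622896 0.6196754  0.24435064] [-6.32913811e-01 -3.07695674e+00  2.76157330e-03] 0.014 0.0 0.08530790666450841
[[0.639, -0.346, 0.687, -0.298], [-0.768, -0.317, 0.556, -0.724], [0.026, -0.883, -0.469, 0.726], [0.0, 0.0, 0.0, 1.0]] 454.44904768989454
[[0.885, -0.304, 0.353, 0.157], [-0.465, -0.546, 0.697, -0.846], [-0.019, -0.781, -0.624, 0.831], [0.0, 0.0, 0.0, 1.0]] 458.3056679973769
[[0.394, 0.87, 0.297, 0.19], [0.919, -0.372, -0.129, 0.652], [-0.001, 0.323, -0.946, 0.373], [0.0, 0.0, 0.0, 1.0]] 336.30663463832656
```

View pics/a.png

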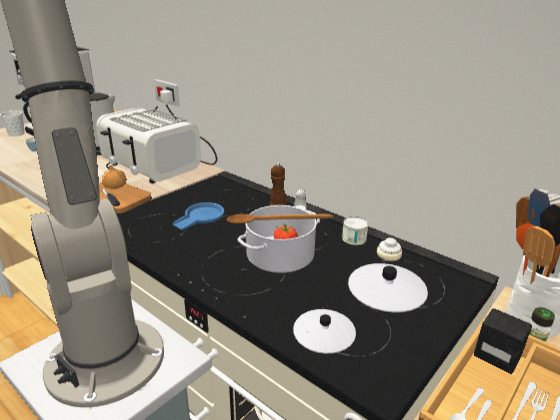

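View pics/b.png

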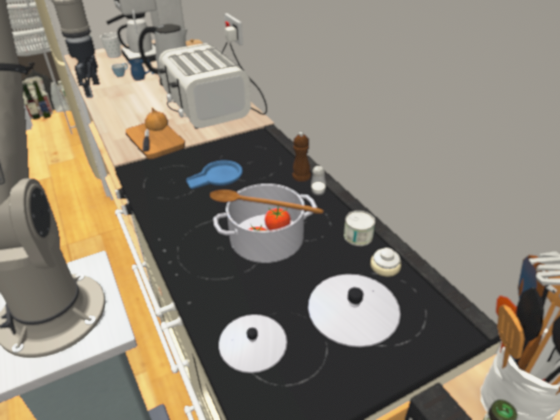

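The scene view has two lids: a large one at (388,287) and a small one at (324,330). The spoon's bowl is at (240,218) and its handle end at (333,216). The pan is at (280,240), and the blue rest at (205,212) has its trough pointing to the lower left. Next I'll measure them to see which lid has the 204 mm flange.

```bash
cat > m.py <<'E'
from h import *
from scipy.optimize import least_squares
def circ(p):
    f=least_squares(lambda q:np.hypot(p[:,0]-q[0],p[:,1]-q[1])-q[2],[*p[:,:2].mean(0),.08],loss='soft_l1',f_scale=.002); return f.x
def blob(m,seed):
    n,l,s,c=cv2.connectedComponentsWithStats(m.astype('uint8')); 
    k=l[seed[1],seed[0]]; return (l==k).astype('uint8') if k else None
def hull(b):
    cs=max(cv2.findContours(b,0,cv2.CHAIN_APPROX_NONE)[0],key=cv2.contourArea); return cs[:,0,:].astype(float)
E
python3 - <<'E'
from m import *
V={}
for n,f,seeds in(('scene','a.png',dict(big=(388,300),small=(324,342))),('side','b.png',dict(big=(354,325),small=(252,355)))):
    im=cv2.imread('pics/'+f);P=r.camera_params(n); V[n]=(im,P)
    hsv=cv2.cvtColor(im,cv2.COLOR_BGR2HSV)
    for k,s in seeds.items():
        b=blob((hsv[...,2]>100),s)
        h=hull(b); e=circ(np.array([plane(P,u,v,.009) for u,v in h])); print(n,k,len(h),np.round(e,4))
    # knob: dark pixels in lid
    blue=((hsv[...,0]>95)&(hsv[...,0]<120)&(hsv[...,1]>110)&(hsv[...,2]>70))
    b=blob(blue,(205,212) if n=='scene' else (225,172))
    h=hull(b); w=np.array([plane(P,u,v,.017) for u,v in h]); print('rest',len(h),w[:,:2].mean(0),w.min(0),w.max(0)); np.save('rest_'+n,w)
    # spoon
    sp=((hsv[...,0]>5)&(hsv[...,0]<22)&(hsv[...,1]>120)&(hsv[...,2]>50))
    b=blob(sp,(242,218) if n=='scene' else (225,197))
    if b is not None:
        v,u=np.nonzero(b); w=np.array([plane(P,x,y,.118) for x,y in zip(u,v)])[:,:2]
        c=w.mean(0); d=np.linalg.svd(w-c,full_matrices=False)[2][0]; t=(w-c)@d; print('spoon',len(u),c,d,t.min(),t.max(),c+d*t.min(),c+d*t.max(),u.min(),u.max())
ims=[cv2.resize(V['scene'][0][150:310,160:440],None,fx=2.8,fy=2.8,interpolation=2)]
cv2.imwrite('pics/a2.png',ims[0][:600,:800])
E
```

```text
scene big 187 [ 0.6106 -0.3222  0.102 ]
scene small 154 [ 0.3682 -0.2957  0.071 ]
rest 113 [0.52535639 0.32246377] [0.42856336 0.25456923 0.017     ] [0.62065728 0.39333798 0.017     ]
spoon 499 [0.53524868 0.01359677] [ 0.72083353 -0.69310823] -0.12359462085445114 0.1714372898091954 [0.44615753 0.09926122] [ 0.65882642 -0.10522783] 227 332
side big 234 [ 0.61   -0.321   0.1032]
side small 179 [ 0.3695 -0.2947  0.0723]
rest 122 [0.5293916  0.32384492] [0.43865743 0.2591126  0.017     ] [0.62120404 0.39468875 0.017     ]
spoon 594 [0.5291741  0.02111416] [ 0.72946925 -0.6840136 ] -0.1203871242618901 0.18018531813633118 [0.44135539 0.10346059] [ 0.66061375 -0.10213504] 210 322
```

View pics/a2.png

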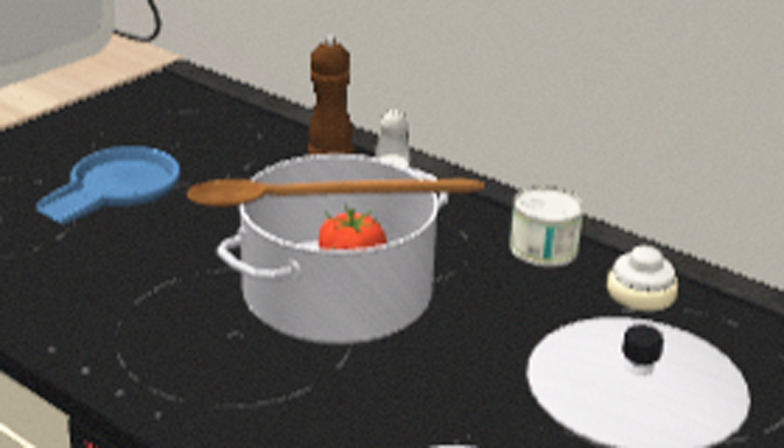

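The crop shows the rest, the pan with the spoon lying across its rim, and the bystanders. The large lid is at about (640,380) in the crop. Candidate lids are the big one at (388,287), flange radius 102–103 mm, and the small one at (324,330), radius 71 mm. The big one matches 204 mm, so that is the lid meant. Next: the pan rim, the rest's pose and the lid knob.

```bash
python3 - <<'E'
from m import *
from scipy.optimize import least_squares
rng=np.random.default_rng(0)
def rans(p,R,tol=.0025):
    best=(0,)
    for _ in range(4000):
        a,b=p[rng.choice(len(p),2,False)]; m=(a+b)/2; d=b-a; L=np.hypot(*d)
        if L<.3*R or L>2*R: continue
        for s in(1,-1):
            c=m+s*np.array([-d[1],d[0]])/L*np.sqrt(R*R-L*L/4); i=abs(np.hypot(*(p-c).T)-R)<tol
            if i.sum()>best[0]: best=(i.sum(),c,i)
    q=p[best[2]]; return least_squares(lambda c:np.hypot(*(q-c).T)-R,best[1]).x,best[0]
for n,f in(('scene','a.png'),('side','b.png')):
    im=cv2.imread('pics/'+f);P=r.camera_params(n);hsv=cv2.cvtColor(im,cv2.COLOR_BGR2HSV)
    w=np.load(f'rest_{n}.npy')[:,:2]; c,k=rans(w,.063)
    far=w[np.hypot(*(w-c).T)>.1]; d=far.mean(0)-c
    # trough sides: points between 75 and 105mm, average by side
    u=d/np.hypot(*d); 
    for _ in range(3):
        nn=np.array([-u[1],u[0]]); x=(w-c)@u; y=(w-c)@nn; 
        A=[np.polyfit(x[s],y[s],1) for s in((x>.075)&(x<.108)&(y>0),(x>.075)&(x<.108)&(y<0))]
        sl=(A[0][0]+A[1][0])/2; u=u+sl*nn; u/=np.hypot(*u)
    print(n,'rest',c,k,len(w),'u',u,np.arctan2(u[1],u[0]),A,x.max())
    b=blob(hsv[...,2]>75,(270,255) if n=='scene' else (260,240)); h=hull(b)
    cv2.imwrite(f'pics/pm_{n}.png',b*255)
    p=np.array([plane(P,x,y,.110) for x,y in h])[:,:2]; print('pan',len(p),rans(p,.098))
    s=(388,275) if n=='scene' else (355,297)
    # knob: dark blob in lid region
    g=(hsv[...,2]<70).astype('uint8'); b=blob(g,s)
    v,uu=np.nonzero(b); print('knob px',len(v),uu.mean(),v.mean(),plane(P,uu.mean(),v.mean(),.0535))
E
```

```text
scene rest [0.55607547 0.32914387] 40 113 u [-0.99254354 -0.12189058] -3.0193982106850035 [array([-0.10502109,  0.0395659 ]), array([ 0.10500609, -0.04016085])] 0.13046301653874592
pan 3375 (array([ 0.05135797, -0.2569735 ]), np.int64(64))
knob px 153 389.11764705882354 272.7712418300654 [ 0.60498364 -0.32523306  0.0535    ]
side rest [0.55653324 0.32957033] 50 122 u [-0.99374317 -0.11168935] -3.0296697746645007 [array([-0.10141882,  0.03726448]), array([ 0.10139931, -0.03841902])] 0.12071832686545782
pan 312 (array([ 0.5490296 , -0.00309325]), np.int64(63))
knob px 162 354.98765432098764 295.60493827160496 [ 0.60757346 -0.32485896  0.0535    ]
```

Emit:
move_arm:
  rows: [-4,-3.5,-1,0,-8,-7,-2,0,-12.5,-11,-3,0,-17,-15,-3,0,-21.5,-19,-3,0,-26,-23,-3,0,-26,-23,-3,0,-26,-23,-3,0]

```text
clock: 1.15
tcp_pos: [0.4142, 0.3067, 0.2753]
orientation: [-0.633, -3.077, -0.001]
contact_force: [-0.7, 1.0, -0.9]
grip_width: 0.0857
gripper_force: 0.0
```

```bash
python3 - <<'E'
from h import *
o=r.get_obs();print(o['tcp_pos'],o['orientation'],o['joints'])
im,P=grab('wrist','d.png'); print(np.round(P['world_from_camera'],3).tolist()); np.save('Pd',P,allow_pickle=True)
E
```

```text
[0.41423331 0.30668467 0.27529379] [-6.33099714e-01 -3.07672352e+00 -6.97640632e-04] [-0.88142933  0.18166821  0.14121708  1.90538066 -0.02989179  1.05638312
  0.43712157]
[[0.394, 0.87, 0.297, 0.338], [0.919, -0.373, -0.127, 0.339], [0.001, 0.323, -0.946, 0.404], [0.0, 0.0, 0.0, 1.0]]
```

View pics/d.png

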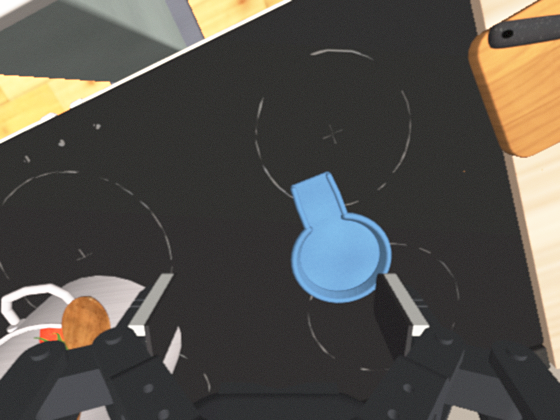

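The wrist view shows the blue rest, with the dish centre near (342,255) and the trough running up to (313,180). The spoon's bowl is at (85,325).

```bash
python3 - <<'E'
from m import *
P=np.load('Pd.npy',allow_pickle=True).item()
im=cv2.imread('pics/d.png');hsv=cv2.cvtColor(im,cv2.COLOR_BGR2HSV)
b=blob((hsv[...,0]>95)&(hsv[...,0]<120)&(hsv[...,1]>110)&(hsv[...,2]>60),(342,255))
h=hull(b); w=np.array([plane(P,x,y,.015) for x,y in h])[:,:2]
c=w[np.linalg.norm(h-[342,255],axis=1)<60]; q=circ(c); print(q)
x=w-q[:2]; far=x[np.hypot(*x.T)>.075]; 
line=cv2.fitLine
v,u=np.nonzero(b); g=np.array([plane(P,X,Y,.01) for X,Y in zip(u,v)])[:,:2]-q[:2]
k=np.hypot(*g.T); m=g[(k>.075)&(k<.105)].mean(0); print('dir',m/np.hypot(*m),np.arctan2(m[1],m[0]),k.max())
# circle of bowl mask removed: check
print(plane(P,342,255,.005))
E
```

```text
[0.55615496 0.33313693 0.06376904]
dir [-0.99974089  0.02276298] 3.1188277107288336 0.11548842650972968
[0.55748958 0.33684679 0.005     ]
```

Emit:
move_arm:
  rows: [-4,-3.5,0,3,-8,-7,0,6,-12,-10.5,0,9,-16,-14,0,12,-20,-17.5,0,16,-22,-20,0,20,-24,-22,0,20,-26,-23,0,20,-26,-23,0,20]

```text
clock: 2.33
tcp_pos: [0.5634, -0.0073, 0.275]
orientation: [1.157, 2.921, -0.001]
contact_force: [-0.5, -0.1, -0.1]
grip_width: 0.0854
gripper_force: 0.0
```

```bash
python3 - <<'E'
from h import *
o=r.get_obs();print(o['tcp_pos'],o['orientation'],o['joints'])
im,P=grab('wrist','e.png'); np.save('Pe',P,allow_pickle=True)
E
```

```text
[ 0.56341834 -0.00730264  0.27496393] [ 1.15736868e+00  2.92053241e+00 -9.32407602e-04] [-0.43450846  0.27520583  0.41308739  1.81467922 -0.12353363  1.07719019
  0.83963258]
```

View pics/e.png

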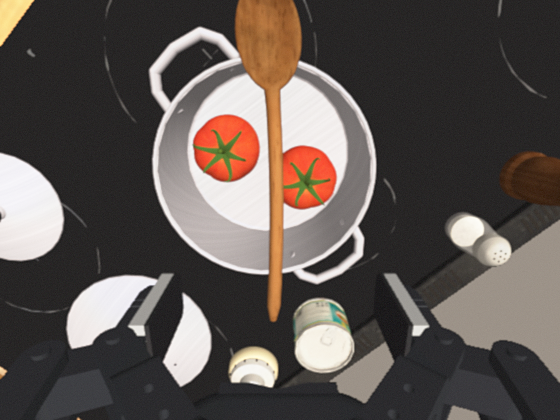

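The wrist view shows the pan rim from x=154 to x=375, with its bottom near row 272. The spoon handle runs down to (274,320), and nothing is close by where the fingers will go.

```bash
cat >> m.py <<'E'
def R3(rv): return cv2.Rodrigues(np.array(rv,float))[0]
def tool(target):
    o=r.get_obs(); M=R3(o['orientation']); return np.round(100*M.T@(np.array(target)-o['tcp_pos']),2), np.degrees(np.arctan2(M[1,1],M[0,1]))
E
python3 - <<'E'
from m import *
P=np.load('Pe.npy',allow_pickle=True).item()
im=cv2.imread('pics/e.png');hsv=cv2.cvtColor(im,cv2.COLOR_BGR2HSV)
b=blob((hsv[...,0]>5)&(hsv[...,0]<22)&(hsv[...,1]>100)&(hsv[...,2]>50),(272,50))
v,u=np.nonzero(b); w=np.array([plane(P,x,y,.118) for x,y in zip(u,v)])[:,:2]
e=w[v==v.max()].mean(0); c1=w[(v>120)&(v<300)].mean(0); A=w[(v>200)]; B=w[(v>100)&(v<160)]
d=B.mean(0)-A.mean(0); d/=np.hypot(*d); print('end',e,v.max(),'dir',d,np.degrees(np.arctan2(*d[::-1])))
o=e+d*.1485; print('spoon origin',o); 
rows=v==170; ws=w[rows]; print('handle width',np.hypot(*(ws[0]-ws[-1])))
g=e+d*.1365; print('grip',g, tool([*g,.121]))
b=blob(hsv[...,2]>75,(200,240)); h=hull(b); p=np.array([plane(P,x,y,.110) for x,y in h])[:,:2]
c0=np.array([.549,-.003])
for _ in range(8):
    k=np.hypot(*(p-c0).T); q=p[abs(k-.098)<(.012 if _<4 else .004)]; f=circ(q); c0=f[:2]
print('pan',f,len(q))
E
```

```text
end [ 0.65928606 -0.10509782] 321 dir [-0.73065937  0.68274218] 136.94169966649878
spoon origin [ 0.55078314 -0.00371061]
handle width 0.037195856843070745
grip [ 0.55955106 -0.01190351] (array([-0.16, -0.63, 15.39]), np.float64(46.83437614149912))
pan [ 0.54608145 -0.00822827  0.09975705] 419
```

Emit:
move_arm:
  rows: [-0.1,-0.3,3,0,-0.2,-0.6,6.5,0,-0.2,-0.6,10,0,-0.2,-0.6,13,0,-0.2,-0.6,14.5,0,-0.2,-0.6,15.4,0,-0.2,-0.6,15.4,0]
  fingers: 0.5
  newtons: 40

```text
clock: 3.25
tcp_pos: [0.5601, -0.013, 0.1214]
orientation: [-1.157, -2.921, -0.0]
contact_force: [1.1, 0.7, -0.6]
grip_width: 0.0425
gripper_force: 0.0
```

Emit:
move_arm:
  rows: [0,0,0,0,0,0,0,0,0,0,0,0,0,0,0,0,0,0,0,0]
  fingers: 0

```text
clock: 3.88
tcp_pos: [0.5607, -0.0132, 0.1223]
orientation: [1.157, 2.919, 0.002]
contact_force: [-1.8, 2.1, 6.3]
grip_width: 0.0289
gripper_force: 39.3
```

Emit:
move_arm:
  rows: [0,0,-1,0,0,0,-3,0,0,0,-6,0,0,0,-9,0,0,0,-11,0,0,0,-11,0]

```text
clock: 4.62
tcp_pos: [0.5609, -0.0137, 0.233]
orientation: [1.157, 2.917, 0.003]
contact_force: [0.3, -0.0, -1.3]
grip_width: 0.0292
gripper_force: 39.5
```

```bash
python3 - <<'E'
from m import *
im,P=grab('wrist','f.png'); np.save('Pf',P,allow_pickle=True)
print(r.get_obs()['joints'])
u=np.radians(179.3); t=np.array([.556,.333])+.135*np.array([np.cos(u),np.sin(u)]); print(tool([*t,.1]),t)
E
```

```text
[-0.41788653  0.31524902  0.41024711  1.87138035 -0.14933155  0.98356217
  0.87304842]
(array([34.  , 15.82, 13.16]), np.float64(46.7440337576852)) [0.42101008 0.3346493 ]
```

View pics/f.png

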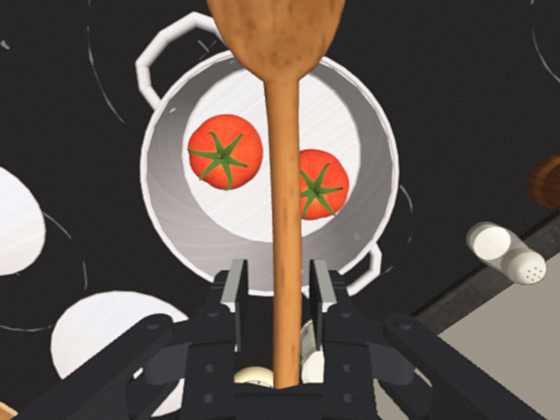

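The spoon is in the grip and lifted, with its bowl at the top near (275,40) and the handle at columns 272–300. Next I carry it to the rest.

Emit:
move_arm:
  rows: [2,1,0,8,6,3,0,18,10,5,0,28,14,7,0,38,18,8.5,0,48,22,10.5,0,58,26,12,0,68,30,14,0,78,33,15.5,0,88,34,15.8,0,98]

```text
clock: 5.92
tcp_pos: [0.4187, 0.3366, 0.2298]
orientation: [2.964, 1.039, -0.003]
contact_force: [0.6, -0.6, -0.3]
grip_width: 0.0292
gripper_force: 39.5
```

Emit:
move_arm:
  rows: [0,0,0,10,0,0,2,20,0,0,4,30,0,0,6,39.5,0,0,8,39.5,0,0,9,39.5,0,0,9,39.5,0,0,9,39.5]

```text
clock: 6.92
tcp_pos: [0.421, 0.3347, 0.1417]
orientation: [-3.141, 0.021, -0.001]
contact_force: [0.4, 0.4, -0.7]
grip_width: 0.029
gripper_force: 39.5
```

```bash
python3 - <<'E'
from m import *
im,P=grab('wrist','g.png'); np.save('Pg',P,allow_pickle=True)
a,P2=grab('side','g2.png'); cv2.imwrite('pics/g3.png',np.hstack([cv2.resize(im,(400,300)),cv2.resize(a[100:280,120:360],(400,300))]))
print(r.get_obs()['joints'])
print(tool([.421,.3346,.024]))
E
```

```text
[-1.2928737   0.44535696  0.64554757  2.01214751 -0.37053164  0.79896803
 -2.01567263]
(array([-1.00e-02,  4.00e-02,  1.18e+01]), np.float64(-90.7584586738952))
```

View pics/g3.png

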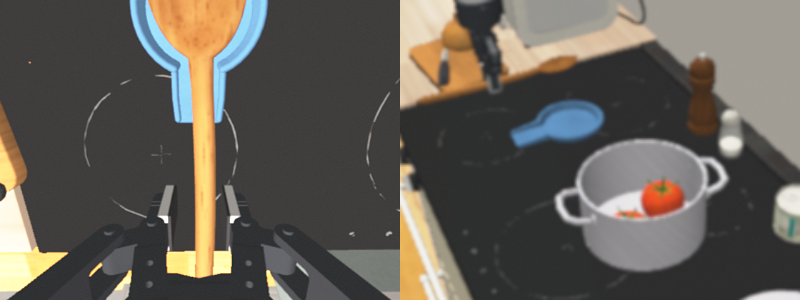

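The spoon lines up with the dish and trough. Lowering it now.

Emit:
move_arm:
  rows: [0,0,3,0,0,0,6,0,0,0,8.5,0,0,0,10.5,0,0,0,11.5,0,0,0,12,0,0,0,12.3,0,0,0,12.3,0]

```text
clock: 8.02
tcp_pos: [0.4208, 0.3347, 0.0187]
orientation: [-3.141, 0.021, -0.001]
contact_force: [-0.0, -1.2, 0.3]
grip_width: 0.0289
gripper_force: 39.5
```

Emit:
move_arm:
  rows: [0,0,0,0,0,0,0,0,0,0,0,0,0,0,0,0]
  fingers: 0.6

```text
clock: 8.52
tcp_pos: [0.4206, 0.3347, 0.0184]
orientation: [-3.141, 0.021, -0.0]
contact_force: [0.1, -0.1, 0.4]
grip_width: 0.0513
gripper_force: 0.0
```

Emit:
move_arm:
  rows: [0,0,-2,0,0,0,-5,0,0,0,-10,0,0,0,-15,0,0,0,-20,0,0,0,-25,0,0,0,-25,0]

```text
clock: 9.4
tcp_pos: [0.4227, 0.3354, 0.2732]
orientation: [-3.134, 0.022, -0.007]
contact_force: [-0.3, 0.2, 0.2]
grip_width: 0.0512
gripper_force: 0.0
```

```bash
python3 - <<'E'
from m import *
im,P=grab('wrist','i.png'); np.save('Pi',P,allow_pickle=True)
a,P2=grab('side','i2.png'); cv2.imwrite('pics/i3.png',np.hstack([cv2.resize(im,(400,300)),cv2.resize(a[100:280,120:360],(400,300))]))
hsv=cv2.cvtColor(im,cv2.COLOR_BGR2HSV)
print(r.get_obs()['joints']); print(tool([.609,-.322,.28]))
E
```

```text
[-1.41523075  0.27287822  0.76543951  1.89612742 -0.21764711  1.05534738
 -2.14430425]
(array([19.72, 65.39, -1.18]), np.float64(-90.75849792952549))
```

View pics/i3.png

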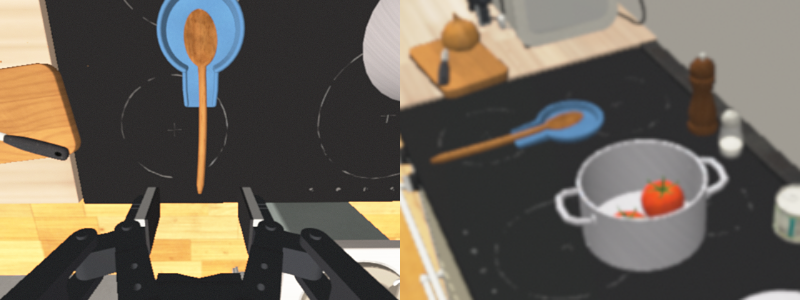

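The spoon lies flat, with its bowl centred in the dish and its handle along the trough. On to the lid.

Emit:
move_arm:
  rows: [1,3,0,0,2.5,8,0,0,4,14,0,0,6,20,0,0,8,26,0,0,10,32,0,0,11.5,38,0,0,13,44,0,0,15,50,0,0,16.5,55,0,0]
  fingers: 0.75

```text
clock: 10.75
tcp_pos: [0.5777, -0.2197, 0.2668]
orientation: [-3.141, 0.022, 0.004]
contact_force: [0.1, 0.9, -0.2]
grip_width: 0.0642
gripper_force: 0.0
```

Emit:
move_arm:
  rows: [1.5,5,0,0,2.5,9,0,0,3.2,10.4,0,0,3.2,10.4,0,0,3.2,10.4,0,0]

```text
clock: 11.38
tcp_pos: [0.6092, -0.3199, 0.2676]
orientation: [-3.14, 0.018, 0.001]
contact_force: [0.5, -0.1, -0.2]
grip_width: 0.0643
gripper_force: 0.0
```

```bash
python3 - <<'E'
from m import *
im,P=grab('wrist','j.png'); np.save('Pj',P,allow_pickle=True)
a,P2=grab('scene','j2.png'); cv2.imwrite('pics/j3.png',np.hstack([cv2.resize(im,(400,300)),cv2.resize(a[150:330,200:440],(400,300))]))
print(proj(P,[.609,-.322,.065]),proj(P,[.609,-.322,.009]))
print(r.get_obs()['joints']); print(tool([.609,-.322,.057]))
E
```

```text
(np.float64(280.10359409494595), np.float64(180.00252177740458)) (np.float64(279.91678353964534), np.float64(168.25984662568794))
[-0.13636087  0.60151154  0.8295324   1.53307437 -0.46282786  1.21339329
 -0.81174577]
(array([-0.03,  0.23, 21.11]), np.float64(-90.62817042500211))
```

View pics/j3.png

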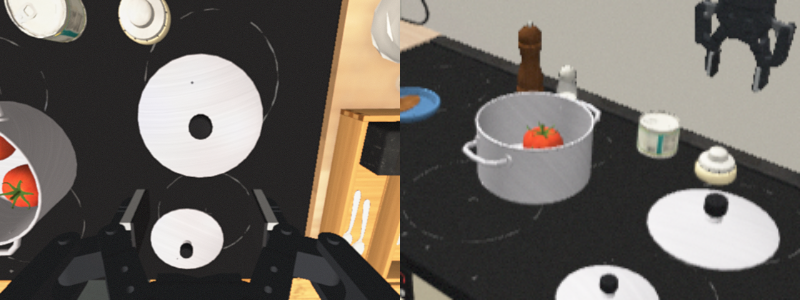

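The wrist view shows the big lid around (200,115) in the scaled picture. Its knob is at (200,126), where I predicted it. Refining the knob's position next.

```bash
python3 - <<'E'
from m import *
P=np.load('Pj.npy',allow_pickle=True).item(); im=cv2.imread('pics/j.png'); v=cv2.cvtColor(im,cv2.COLOR_BGR2HSV)[...,2]
h=hull(blob(v>110,(280,120))); print('flange',circ(np.array([plane(P,x,y,.0095) for x,y in h])))
b=blob(v<90,(280,176)); h=hull(b)
w=np.array([plane(P,x,y,.065) for x,y in h]); print('knob',circ(w),w[:,:2].min(0),w[:,:2].max(0),(w[:,:2].min(0)+w[:,:2].max(0))/2)
# pan from second image
P=np.load('Pe.npy',allow_pickle=True).item(); im=cv2.imread('pics/e.png'); v=cv2.cvtColor(im,cv2.COLOR_BGR2HSV)[...,2]
P=np.load('Pf.npy',allow_pickle=True).item(); im=cv2.imread('pics/f.png'); v=cv2.cvtColor(im,cv2.COLOR_BGR2HSV)[...,2]
h=hull(blob(v>75,(200,260))); p=np.array([plane(P,x,y,.110) for x,y in h])[:,:2]; c0=np.array([.547,-.006])
for k in range(10):
    q=p[abs(np.hypot(*(p-c0).T)-.098)<(.01 if k<5 else .004)]; f=circ(q); c0=f[:2]
print('pan f',f,len(q))
E
```

```text
flange [ 0.60866805 -0.32213832  0.10168951]
knob [ 0.61174869 -0.32230167  0.01681239] [ 0.59419291 -0.33811913] [ 0.62945404 -0.3066292 ] [ 0.61182348 -0.32237416]
pan f [ 0.54569784 -0.00825807  0.09948324] 506
```

Emit:
move_arm:
  rows: [0.1,0.1,4,0,0.1,0.2,9,0,0.1,0.2,14,0,0.1,0.2,18,0,0.1,0.2,20.5,0,0.1,0.2,21.5,0,0.1,0.2,21.9,0,0.1,0.2,21.9,0]

```text
clock: 12.48
tcp_pos: [0.6107, -0.3243, 0.0505]
orientation: [3.141, -0.02, 0.003]
contact_force: [-0.4, -0.9, 0.4]
grip_width: 0.0641
gripper_force: 0.0
```

Emit:
move_arm:
  rows: [0,0,0,0,0,0,0,0,0,0,0,0,0,0,0,0,0,0,0,0]
  fingers: 0
  newtons: 60

```text
clock: 13.1
tcp_pos: [0.6107, -0.3239, 0.0506]
orientation: [-3.141, 0.02, -0.003]
contact_force: [-1.8, 1.1, 5.1]
grip_width: 0.0334
gripper_force: 60.1
```

Emit:
move_arm:
  rows: [0,0,-0.5,0,0,0,-1.5,0,0,0,-3,0,0,0,-5,0,0,0,-8,0,0,0,-11,0,0,0,-14,0,0,0,-16,0,0,0,-17,0,0,0,-17,0]

```text
clock: 14.35
tcp_pos: [0.6101, -0.3239, 0.2196]
orientation: [3.141, -0.021, 0.001]
contact_force: [-0.1, 0.5, -4.2]
grip_width: 0.0339
gripper_force: 60.2
```

```bash
python3 - <<'E'
from m import *
im,P=grab('wrist','k.png'); np.save('Pk',P,allow_pickle=True)
a,P2=grab('scene','k2.png'); b,P3=grab('side','k4.png')
cv2.imwrite('pics/k3.png',np.hstack([cv2.resize(im,(400,300)),cv2.resize(a[110:290,220:460],(400,300))]))
print(r.get_obs()['joints']); print(tool([.546,-.008,.22]))
E
```

```text
[-0.11537513  0.6482107   0.80089343  1.57886387 -0.49911761  1.13203125
 -0.78248611]
(array([ -6.76, -31.46,  -0.16]), np.float64(-90.7505054099929))
```

View pics/k3.png

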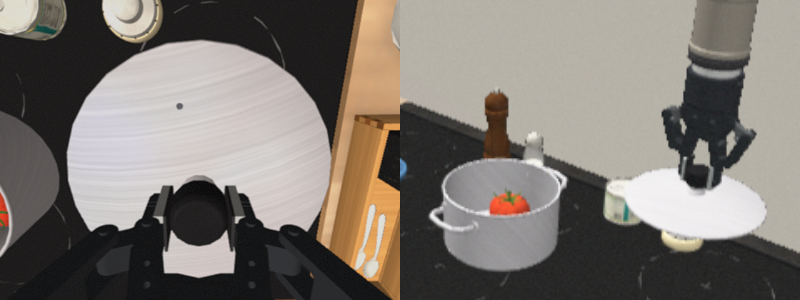

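The lid is held by the knob and hangs about level. Next I'll measure the lid centre relative to the TCP, and re-measure the pan in all views.

```bash
python3 - <<'E'
from m import *
t=np.array(r.get_obs()['tcp_pos']); z=t[2]-.0506+.0095; print('tcp',t)
for n,f,s in(('wrist','k.png',(270,120)),('scene','k2.png',None),('side','k4.png',None)):
    P=np.load('Pk.npy',allow_pickle=True).item() if n=='wrist' else r.camera_params(n)
    im=cv2.imread('pics/'+f); hsv=cv2.cvtColor(im,cv2.COLOR_BGR2HSV); v=hsv[...,2]
    e=cv2.Canny(cv2.GaussianBlur(v,(3,3),0),40,100); yy,xx=np.nonzero(e)
    for nm,zz,R,c0 in(('lid',z,.102,t[:2]),('pan',.110,.098,np.array([.547,-.006]))):
        p=np.array([plane(P,x,y,zz) for x,y in zip(xx,yy)])[:,:2]
        c=c0
        for k in range(12):
            q=p[abs(np.hypot(*(p-c).T)-R)<(.012 if k<4 else .006 if k<8 else .003)]
            if len(q)<20: break
            f_=circ(q); c=f_[:2]
        print(n,nm,len(q),np.round(f_,4),np.round(c-t[:2],4))
E
```

```text
tcp [ 0.60945949 -0.32343922  0.21797028]
wrist lid 990 [ 0.6069 -0.3243  0.1029] [-0.0025 -0.0009]
wrist pan 0 [0.5585 0.0439 0.1493] [-0.0509  0.3674]
scene lid 163 [ 0.6093 -0.3235  0.1013] [-0.0002 -0.    ]
scene pan 109 [ 0.5533 -0.008   0.0985] [-0.0561  0.3154]
side lid 287 [ 0.6083 -0.3227  0.1023] [-0.0012  0.0008]
side pan 154 [ 0.548  -0.0017  0.0976] [-0.0614  0.3218]
```

```bash
python3 - <<'E'
from m import *
for n,f in(('Pe','e.png'),('Pf','f.png'),('scene','k2.png'),('side','k4.png'),('side','i2.png')):
    P=np.load(n+'.npy',allow_pickle=True).item() if n[0]=='P' else r.camera_params(n)
    im=cv2.imread('pics/'+f); e=cv2.Canny(im,60,150); yy,xx=np.nonzero(e)
    p=np.array([plane(P,x,y,.110) for x,y in zip(xx,yy)])[:,:2]
    p=p[np.hypot(*(p-[.548,-.005]).T)<.115]
    def res(c):
        d=np.hypot(*(p-c).T); return np.where(d>.0965,abs(d-.098),abs(d-.095))
    S=[(np.exp(-(res(np.array([x,y]))/.0012)**2).sum(),x,y) for x in np.arange(.536,.562,.001) for y in np.arange(-.018,.008,.001)]
    S.sort(reverse=True); print(n,f,np.round(S[:4],4).tolist())
E
```

```text
Pe e.png [[833.0075, 0.546, -0.009], [813.9387, 0.547, -0.009], [783.5655, 0.546, -0.007], [778.9225, 0.546, -0.008]]
Pf f.png [[930.6605, 0.546, -0.009], [927.5322, 0.545, -0.007], [920.2205, 0.545, -0.009], [904.6439, 0.547, -0.009]]
scene k2.png [[91.4562, 0.55, -0.005], [91.1066, 0.551, -0.005], [84.1459, 0.55, -0.004], [83.0491, 0.548, -0.006]]
side k4.png [[115.1833, 0.546, -0.002], [114.198, 0.549, -0.003], [114.132, 0.55, -0.002], [113.8687, 0.549, -0.001]]
side i2.png [[113.7764, 0.549, -0.003], [113.7209, 0.546, -0.002], [113.5891, 0.549, -0.001], [113.2169, 0.548, -0.001]]
```

Emit:
move_arm:
  rows: [-0.3,-1.5,0,0,-1,-5,0,0,-1.8,-9,0,0,-2.6,-13,0,0,-3.4,-17,0,0,-4.2,-21,0,0,-5,-25,0,0,-5.7,-28.5,0,0,-6.2,-31,0,0,-6.4,-31.7,0,0]

```text
clock: 15.75
tcp_pos: [0.5493, -0.0033, 0.2188]
orientation: [-3.14, 0.014, 0.002]
contact_force: [-0.5, 0.8, -3.3]
grip_width: 0.0333
gripper_force: 60.5
```

Emit:
move_arm:
  rows: [0,0,0.5,0,0,0,1.5,0,0,0,2.5,0,0,0,3,0,0,0,3.5,0,0,0,3.5,0,0,0,3.5,0]

```text
clock: 16.62
tcp_pos: [0.5503, -0.0062, 0.1845]
orientation: [-3.141, 0.021, -0.001]
contact_force: [-0.3, -1.3, -3.8]
grip_width: 0.0333
gripper_force: 60.5
```

```bash
cat > n.py <<'E'
from m import *
import sys
tag=sys.argv[1]; ims=[]
t=np.array(r.get_obs()['tcp_pos']); z=t[2]-.0506+.0095; print('tcp',t,tool([.549,-.0055,t[2]]))
for n in('scene','side'):
    im,P=grab(n,f'{tag}_{n}.png'); e=cv2.Canny(im,60,150); yy,xx=np.nonzero(e)
    p=np.array([plane(P,x,y,z) for x,y in zip(xx,yy)])[:,:2]
    S=[(np.exp(-((np.hypot(*(p-[x,y]).T)-.102)/.0015)**2).sum(),x,y) for x in t[0]+np.arange(-.01,.011,.001) for y in t[1]+np.arange(-.01,.011,.001)]
    S.sort(reverse=True); print(n,np.round(S[:4],4).tolist())
    u,v=map(int,proj(P,[.549,-.0055,.11])); ims.append(cv2.resize(im[v-75:v+75,u-100:u+100],(400,300),interpolation=2))
cv2.imwrite(f'pics/{tag}.png',np.hstack(ims))
E
python3 n.py l
```

```text
tcp [ 0.55034076 -0.00618567  0.18448443] (array([-0.13, -0.07, -0.  ]), np.float64(-90.75477486147864))
scene [[81.183, 0.5503, -0.0062], [80.541, 0.5493, -0.0062], [80.1643, 0.5493, -0.0052], [79.6439, 0.5503, -0.0052]]
side [[92.4935, 0.5493, -0.0042], [91.8627, 0.5493, -0.0052], [91.0318, 0.5503, -0.0042], [90.2619, 0.5503, -0.0032]]
```

View pics/l.png

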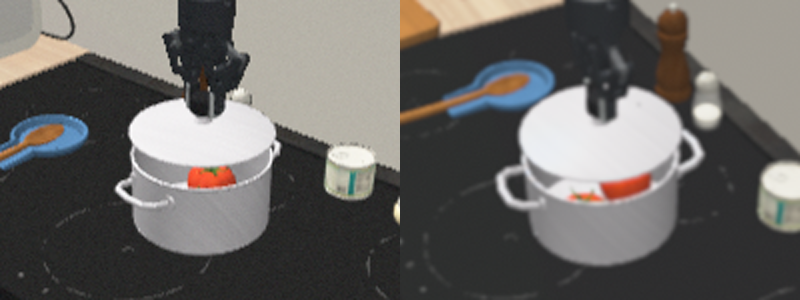

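In both views the lid hangs level and lines up with the pan rim. I'll lower it in small steps and watch the force.

Emit:
move_arm:
  rows: [-0.1,0,0.8,0,-0.1,0,1.6,0,-0.1,0,2.2,0,-0.1,0,2.4,0,-0.1,0,2.6,0,-0.1,0,2.6,0]

```text
clock: 17.48
tcp_pos: [0.5492, -0.0062, 0.1583]
orientation: [-3.142, 0.021, -0.0]
contact_force: [0.4, -0.7, -3.5]
grip_width: 0.0335
gripper_force: 60.5
```

Emit:
move_arm:
  rows: [0,0,0.1,0,0,0,0.2,0,0,0,0.3,0,0,0,0.3,0]

```text
clock: 17.98
tcp_pos: [0.5491, -0.0061, 0.1552]
orientation: [-3.142, 0.021, 0.0]
contact_force: [-0.3, -0.2, -3.0]
grip_width: 0.0334
gripper_force: 60.5
```

Emit:
move_arm:
  rows: [0,0,0.1,0,0,0,0.2,0,0,0,0.2,0]

```text
clock: 18.35
tcp_pos: [0.5491, -0.0064, 0.1535]
orientation: [-3.141, 0.021, -0.0]
contact_force: [-2.0, -0.4, 1.2]
grip_width: 0.0336
gripper_force: 61.0
```

Emit:
move_arm:
  rows: [0,0,0.05,0,0,0,0.1,0,0,0,0.1,0]

```text
clock: 18.73
tcp_pos: [0.5491, -0.0065, 0.1525]
orientation: [3.141, -0.021, -0.0]
contact_force: [-3.7, -2.3, 4.6]
grip_width: 0.0339
gripper_force: 61.4
```

Emit:
move_arm:
  rows: [-0.1,0.05,0,0,-0.15,0.1,0,0,-0.15,0.1,0,0]

```text
clock: 19.1
tcp_pos: [0.5485, -0.0067, 0.1525]
orientation: [-3.141, 0.02, -0.003]
contact_force: [2.2, -0.9, 0.4]
grip_width: 0.0331
gripper_force: 61.0
```

Emit:
move_arm:
  rows: [0,0,0.05,0,0,0,0.1,0,0,0,0.1,0]

```text
clock: 19.48
tcp_pos: [0.5485, -0.0067, 0.1525]
orientation: [-3.14, 0.02, -0.002]
contact_force: [-0.6, 0.7, 11.4]
grip_width: 0.0333
gripper_force: 62.2
```

The TCP stops at z = 0.1525 m, which puts the lid at about 0.102 m: the seated height. Easing the force, releasing and retreating.

Emit:
move_arm:
  rows: [0,0,-0.05,0,0,0,-0.05,0]

```text
clock: 19.73
tcp_pos: [0.5485, -0.0067, 0.1525]
orientation: [-3.141, 0.02, -0.003]
contact_force: [0.3, 2.0, 6.5]
grip_width: 0.0338
gripper_force: 61.6
```

Emit:
move_arm:
  rows: [0,0,0,0,0,0,0,0,0,0,0,0,0,0,0,0]
  fingers: 0.75

```text
clock: 20.23
tcp_pos: [0.5474, -0.0072, 0.1516]
orientation: [3.141, -0.021, -0.001]
contact_force: [-0.2, -0.4, -0.3]
grip_width: 0.0639
gripper_force: 0.0
```

Emit:
move_arm:
  rows: [0,0,-0.5,0,0,0,-2,0,0,0,-5,0,0,0,-8,0,0,0,-11,0,0,0,-14,0,0,0,-15,0,0,0,-15,0]

```text
clock: 21.22
tcp_pos: [0.5478, -0.0071, 0.3023]
orientation: [-3.141, 0.02, -0.002]
contact_force: [-0.5, 0.2, 0.1]
grip_width: 0.0639
gripper_force: 0.0
```

```bash
sed -i 's/z=t\[2\]-.0506+.0095/z=.1115/' n.py; python3 n.py p
```

```text
tcp [ 0.54776883 -0.00706819  0.30230902] (array([ 0.12, -0.16,  0.  ]), np.float64(-90.74120914063046))
scene [[81.9024, 0.5488, -0.0071], [81.0481, 0.5478, -0.0071], [78.5549, 0.5478, -0.0061], [78.2923, 0.5488, -0.0081]]
side [[119.5232, 0.5478, -0.0051], [114.9152, 0.5468, -0.0051], [114.5358, 0.5478, -0.0041], [114.3138, 0.5468, -0.0041]]
```

View pics/p.png

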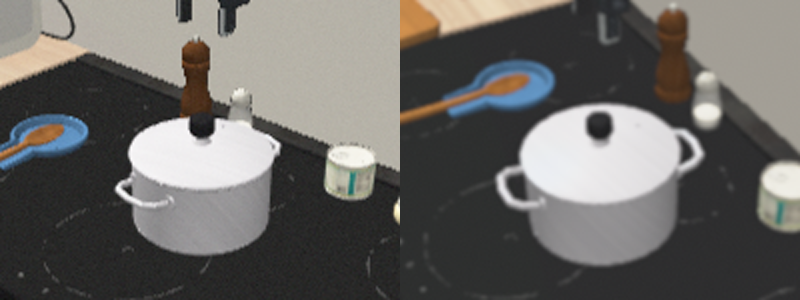

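The lid sits level and flush all round the rim, the spoon is in its rest, the bystanders in view stand as before, and the arm is clear.

```bash
python3 -c "
from bench import r
print(r.hand_in())"
```

```text
the job is handed in; nothing more can be done
None
```

I handed in the job at about 21 s of the 64 s allowed: the spoon lies flat in the blue rest and the lid sits level on the pan at its seated height, but hand-in returned no verdict.

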